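# Present a miniature tower to the inspection camera

### The job

Grip the grey clip head that carries the miniature tower, turn it anticlockwise (seen from above) in the orange holder until it comes to its stop, and lift it straight up out of the socket. Then hold it up to the inspection camera: the tower's doorway 110 mm straight in front of the lens, the doorway side facing squarely into the lens and the tower upright in the picture, so it leans back as much as the camera looks down. Finish while still holding it there, keeping still; do not touch the camera, and leave the varnish pot, the pin vice, the cork board and the tin alone.

Things in the scene. Friction and masses are not known exactly. Their poses are not given: they have to be found in the camera images.
- holder: Orange handle holder, fixed: foot 90 mm wide, square head 64 x 64 mm, top 83 mm above the worktop. Origin: centre of underside, z up. The head's 6 mm top plate has a slot 13 mm wide, 44 mm long along the holder's y, hollow below; the clip head's foot is captive in it until turned anticlockwise to its stop, where its x, y axes are parallel to the holder's x, y (within 0.05 rad).
- clip_head: Loose grey block 36 (x) x 40 (y) x 28 mm, about 60 g, standing on the holder's head, starting 1.15 to 1.35 rad clockwise of its stop; turns easily. Origin: centre of the block's underside, z up. Grip low on the flat +-y faces, fingers beside the grey tower on top (21 mm wide, top 56 mm up, porch to +x). Below: 9 mm neck, crossbar 40 mm along y, 9 wide, to 16 mm down; lift 25 mm to clear.
- doorway (a point): Point on the clip head, middle of the porch's front face: at x 14 mm, y 0, z 39 mm in the clip head's frame, same axes.
- sight_point (a point): Imaginary point on the clip head 110 mm straight out (+x) from the doorway: x 124 mm, y 0, z 39 mm in its frame. When presented it meets the lens.
- camera: Inspection camera stand, fixed: steel foot plate 110 x 120 mm, post 16 mm thick and 255 mm tall with a clamp up to 268 mm. Origin on the worktop; the camera looks to the stand's -x side (towards the robot). Not to be touched.
- camera_head: Small white camera, 55 x 45 x 45 mm, with black lens barrel 34 mm wide, 25 long. Origin: centre of the lens's front face, 240 mm above the worktop. Looks along its -x axis, 30 degrees below level; its z is up in the picture (30 degrees off vertical, leaning to the robot). A rightly presented clip head has its x, y, z axes parallel to this body's.
- focus (a point): Point in the air 110 mm in front of the lens on its line of sight (x -110 mm in the camera head's frame), 185 mm above the worktop: where the doorway must be held.
- varnish_pot: Bystander: sealed amber glass jar, 48 mm wide, 60 mm tall, standing loose. Origin under its centre.
- pin_vice: Bystander: steel pin vice 11 mm thick, about 105 mm long along its x axis, lying loose. Origin underneath its middle.
- cork_board: Bystander: cork board 150 (x) x 190 (y) x 10 mm with round miniature bases, fixed. Origin under its centre.
- tin: Bystander: aluminium tin 80 (x) x 120 (y) x 30 mm with a closed hinged lid and knob, fixed. Origin under its centre.
There are look-alikes about, which are no part of the job. What is shaped like the clip_head but green, pink or turquoise is not meant.

How it is judged:
By the outcome, as a careful person would: the job done as asked, in the order asked, and still so for the second after the job is handed in, while the arm keeps its last pose, push and grip.
It also fails if it takes over 45 s, if anything falls off the work surface, if the arm or the gripper's body presses on something with over 40 N, if the wrist force passes 120 N, or if a joint passes its speed limit or range.

### The arm

A 7-joint arm with a two-finger parallel gripper is mounted at the origin on the work surface. World frame = base frame: x ahead of the robot, y to its left, z up, the work surface at z = 0. Lengths are in m, angles in rad, forces in N, time in s.
With the tool pointing down it reaches from about 0.425 to 0.95 m from the base axis. Payload 16.7 kg.
Tool frame: the origin (TCP) lies between the finger pads; the fingertips stand 25 mm ahead of it and the grasp point (between the pads) lies 6 mm ahead of it (env.tips_ahead is the distance from the TCP to the fingertips, in m); z points along the fingers, y is the line along which they close (so a half turn about z gives the same grasp; the last joint's range is limited). The gripper opens to 94 mm and grips with 3 to 60 N. Pads are 16 mm wide; open, the fingers measure 119 mm over their backs; the gripper's body (75 mm by 177 mm) begins 78 mm behind the grasp point.
Start: joints at [1.194, 0.426, 0.074, 1.606, -0.034, 1.111, -0.067], TCP at [0.152, -0.658, 0.23] pointing down, gripper open.
Joint ranges: [-2.85, 2.85], [-0.5, 2.14], [-1.23, 1.37], [0.21, 2.46], [-1.02, 4.16], [0.16, 2.05], [-2.73, 2.73]. Speed limits (rad/s): [1.89, 1.89, 2.39, 2.39, 3.01, 3.01, 3.01].

### API

Orientations are given as a unit quaternion [w, x, y, z].
In Python, from plant import env gives the robot as it stands.
- The arm moves only by the tool jog_arm, never from a script. Its argument "steps" is a list of rows, each an object with "travel": the shift along the tool's x, y, z in cm, a list of three; "delta_rot": the turn, a rotation vector about the tool's x, y, z in rad, a list of three; "jaw": the finger opening in cm, from 0 to 9.4. A call has 1 to 10 rows; each row is the pose to reach, as a shift and turn from the pose commanded when the call began, along the tool's axes at that moment; what a row does not reach only later rows make up. A row lasts 1/12 s, in which the tool goes at most 41.7 mm and 7.16 degrees, less where a joint would pass 70% of its speed; a pose out of reach is approached as far as the arm can. A call with a gripper value outside its range is refused whole. The fingers move at their own pace and stop on an object; the grip force is fixed at half the most. Time passes only in rows, so rows that repeat a pose let the fingers close. It gives the time, the measured TCP pose, the force, the opening and the grip force at its end, in the units of the state.
- env.get_state(): the state, without advancing time (a new reading comes with each control period).
- env.read_camera(name): name is "scene" or "top"; returns a dict with "color" (480x640x3 uint8, red, green, blue), "fov_y" (degrees; the focal length in pixels is half the picture's height over the tangent of half this angle, whatever the lens; pixels are square), "cx", "cy" (the principal point, pixels), "dist" ([k1, k2, p1, p2, k3] as OpenCV has them; the pictures are not rectified), "camera_from_world" (4x4, takes a point from world to camera coordinates). Camera axes: x right, y down, z forward; pixel columns grow to the right and rows downward; lengths in m; the calibration is good to about 2 mm. A picture is of the moment at which its call begins. There is no depth.
- env.hand_in(): hands the job in; it is judged then, once.
Trained networks look in the newest picture that a camera, given by its name, has taken for a name from the list of things; names that differ only in an ending like _2 or _b are one class to them, and where a whole thing is asked for, a point or a joint stands for the part that bears it (a point fixed in the world has none). Each returns a list of dicts, best first, with "conf" (0 to 1); they miss things now and then, are a little off and sometimes report something else, mostly with a low value. They report only what shows in the picture. A call takes as long as a camera call. They do not tell look-alikes from the thing itself.
- env.recognise(camera, name): "point" ([x, y, z] in m, in the coordinates of the camera as it stood for that picture, good to about 4 mm: the middle of the surface that is visible of it).
- env.silhouettes(camera, name): "pixels" (480x640 bool, what is visible of it).
- env.spot_point(camera, name): "point" ([x, y, z] in m, in the coordinates of the camera as it stood for that picture, good to about 4 mm: a listed point, or the origin of a listed thing).
The state is a dict: "time": time; "q": joint angles; "dq": joint speeds; "tau": joint torques, N m; "position": TCP position; "tcp_rot": TCP orientation; "wrist_force": force on the tool from outside, world axes, zero at the start; "torque": the same for the moment, N m; "gripper_width": finger opening in m; "grip_force": force on a finger pad.
Only numpy, scipy, OpenCV 4.12 (cv2) and the standard library are available. Lean on these libraries where they do the work, as an engineer would, in place of code of your own. Each camera call takes 0.05 s, during which the arm holds its last target. There are 200 camera calls.

## Working session

There is one attempt and no reset: what is moved stays moved. The work goes in short steps, Python scripts to look and compute and a tool call to move; the robot and the scene stay as the last step left them, time stands still between calls to the robot, and variables do not carry over. Pictures are saved under pics/ and viewed, at most 10 in all, crops included, and the job is handed in when it is done.

Besides the shell and the picture viewer there is one more tool, called after "Emit:" by a JSON object that holds its "fn" and its "kwargs". jog_arm: Moves the arm, as the interface text tells. Its arguments: {"type":"object","properties":{"steps":{"type":"array"}},"required":["steps"]}

```bash
ls; mkdir -p pics; cat > h.py <<'E'
import numpy as np, cv2
from plant import env
from scipy.spatial.transform import Rotation as R
def cam(n):
    c=env.read_camera(n); return c
def K(c):
    f=240/np.tan(np.radians(c['fov_y']/2)); return np.array([[f,0,c['cx']],[0,f,c['cy']],[0,0,1.]])
def proj(c,P):
    T=np.array(c['camera_from_world']); P=np.atleast_2d(P)
    return cv2.projectPoints(P.astype(float),cv2.Rodrigues(T[:3,:3])[0],T[:3,3],K(c),np.array(c['dist'],float))[0][:,0]
def toworld(c,p):
    return (np.linalg.inv(np.array(c['camera_from_world']))@np.r_[p,1])[:3]
def quat(q): return R.from_quat(np.r_[q[1:],q[0]])
def save(c,n,crop=None,s=1):
    im=c['color'][...,::-1]
    if crop: im=im[crop[1]:crop[3],crop[0]:crop[2]]
    cv2.imwrite('pics/'+n,cv2.resize(im,None,fx=s,fy=s,interpolation=cv2.INTER_CUBIC))
E
python3 - <<'E'
from h import *
np.set_printoptions(precision=4,suppress=True)
s=env.get_state();print(s['time'],s['position'],s['tcp_rot'])
for n in ['scene','top']:
    c=cam(n);save(c,n+'0.png');print(n,c['fov_y'],np.linalg.inv(c['camera_from_world']))
    for t in ['holder','clip_head','doorway','camera','camera_head','focus','varnish_pot','pin_vice','cork_board','tin']:
        for d in env.spot_point(n,t)[:5]:
            p=toworld(c,d['point']);print(t,round(d['conf'],2),p,proj(c,p)[0].round())
print(env.get_state()['time'])
E
```

```text
pics
0.0 [ 0.1517 -0.6573  0.2298] [-0.0006  0.9936  0.1132 -0.0001]
scene 48.7218411121713 [[-0.5452  0.4501 -0.7072  1.4217]
 [ 0.8383  0.2965 -0.4576  0.5993]
 [ 0.0037 -0.8423 -0.539   0.7942]
 [ 0.      0.      0.      1.    ]]
holder 0.76 [0.5171 0.125  0.0015] [355. 295.]
clip_head 0.96 [ 0.5567 -0.0149  0.0129] [298. 280.]
clip_head 0.72 [0.5178 0.1264 0.0826] [356. 267.]
clip_head 0.66 [0.4659 0.018  0.0165] [328. 266.]
clip_head 0.6 [0.3975 0.1245 0.0145] [378. 266.]
doorway 0.94 [0.5218 0.1165 0.1173] [352. 255.]
doorway 0.88 [0.3831 0.1316 0.0542] [384. 252.]
doorway 0.88 [0.4518 0.0174 0.0519] [331. 251.]
doorway 0.64 [ 0.5378 -0.0197  0.0542] [300. 262.]
camera_head 0.71 [ 0.7287 -0.084   0.2411] [222. 222.]
focus 0.74 [ 0.4869 -0.3626 -0.0043] [213. 234.]
varnish_pot 0.88 [ 0.4821  0.2731 -0.0048] [416. 310.]
varnish_pot 0.22 [ 0.748  -0.0773  0.0013] [228. 316.]
varnish_pot 0.19 [ 0.6273  0.092  -0.0056] [318. 317.]
pin_vice 0.53 [ 0.6283  0.0934 -0.0074] [319. 318.]
pin_vice 0.29 [ 0.7512 -0.0788  0.0006] [227. 317.]
cork_board 0.68 [ 0.7292 -0.0825  0.2432] [222. 22
[... 436 characters left out ...]
3 0.1266 0.0149] [294. 330.]
clip_head 0.62 [ 0.5476 -0.0127  0.0138] [343. 275.]
doorway 0.79 [ 0.5389 -0.0201  0.0588] [347. 277.]
doorway 0.74 [0.3809 0.1341 0.0572] [290. 336.]
doorway 0.72 [0.4536 0.0128 0.0543] [335. 308.]
doorway 0.68 [0.5253 0.1147 0.1164] [297. 280.]
camera_head 0.66 [ 0.7266 -0.0791  0.2416] [374. 193.]
varnish_pot 0.73 [ 0.4781  0.2712 -0.0014] [243. 301.]
varnish_pot 0.35 [0.5276 0.1158 0.1208] [296. 279.]
pin_vice 0.64 [ 0.6289  0.1018 -0.0015] [303. 248.]
cork_board 0.77 [ 0.4833 -0.3558  0.0009] [465. 298.]
cork_board 0.46 [0.5255 0.1133 0.1186] [297. 280.]
cork_board 0.21 [ 0.5027  0.4771 -0.0035] [171. 293.]
tin 0.64 [ 0.4965  0.4746 -0.0064] [172. 295.]
1.1
```

View pics/scene0.png

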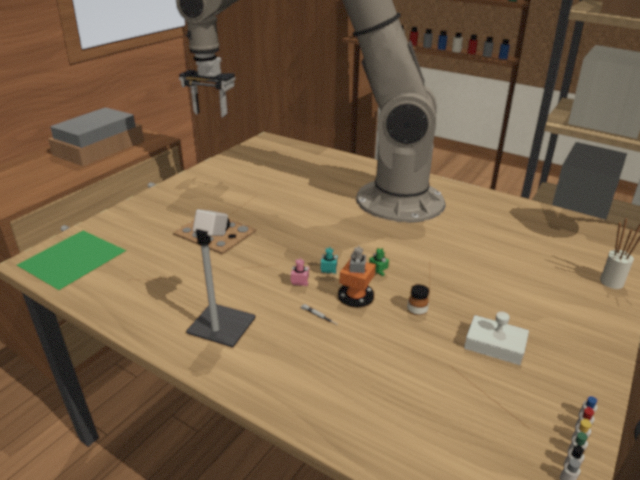

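View pics/top0.png

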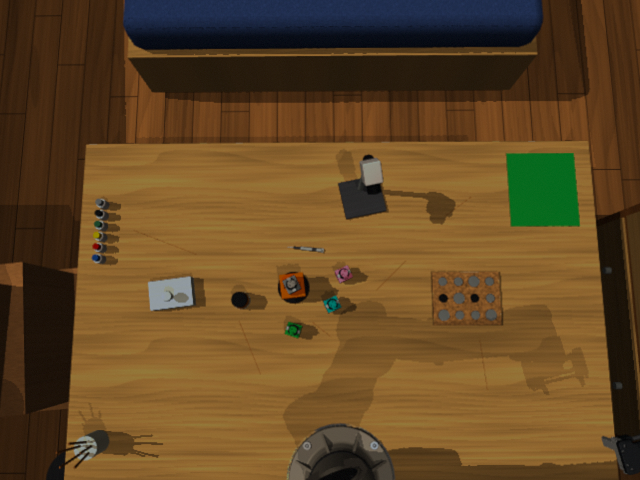

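```bash
python3 - <<'E'
from h import *
a=cv2.imread('pics/scene0.png')[215:315,300:410]; b=cv2.imread('pics/top0.png')[245:335,250:340]
a=cv2.resize(a,(440,400),interpolation=2); b=cv2.resize(b,(360,360),interpolation=2)
o=np.zeros((400,800,3),np.uint8);o[:,:440]=a;o[:360,440:]=b;cv2.imwrite('pics/crop1.png',o)
E
```

```text
(no output)
```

View pics/crop1.png

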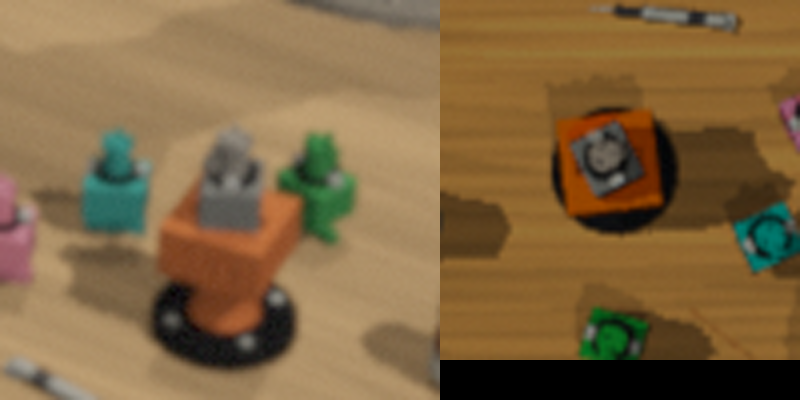

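Candidates: pink (300,272), turquoise (329,262), green (379,262), and the grey one standing on the orange holder (357,264). The crop confirms grey on orange. In the top view the holder is turned about 7° and the clip's porch heads roughly to −60°. The inspection camera is at (222,222) in the scene view and (374,180) in the top view. Next I fit poses precisely.

```bash
cat > fit.py <<'E'
from h import *
from scipy.optimize import minimize
np.set_printoptions(precision=4,suppress=True)
def box(x0,x1,y0,y1,z0,z1): return np.array([[x,y,z] for x in(x0,x1) for y in(y0,y1) for z in(z0,z1)],float)
def render(c,parts,s=4):   # antialiased mask of union of convex parts
    m=np.zeros((480*s,640*s),np.uint8)
    for P in parts:
        h=cv2.convexHull(((proj(c,P)+.5)*s-.5).astype(np.float32))
        cv2.fillConvexPoly(m,np.round(h*16).astype(np.int32),1,shift=4)
    return cv2.resize(m.astype(np.float32),(640,480),interpolation=cv2.INTER_AREA)
def yawT(x,y,a,P,z=0): return R.from_euler('z',a).apply(P)+[x,y,z]
def fit(cs,masks,model,x0,step):
    def cost(p): return sum(np.abs(render(c,model(p))-m).sum() for c,m in zip(cs,masks))
    best=None
    for k in range(3):
        x0=x0 if best is None else best.x
        sim=np.vstack([x0]+[x0+np.eye(len(x0))[i]*step[i]/(k+1)*(-1)**k for i in range(len(x0))])
        best=minimize(cost,x0,method='Nelder-Mead',options=dict(initial_simplex=sim,xatol=1e-4,fatol=.05,maxfev=400))
    return best.x,best.fun,sum(m.sum() for m in masks)
E
python3 - <<'E'
from fit import *
acc={}
cs={}
for i in range(5):
  for n in ['scene','top']:
    c=cs[n]=cam(n)
    for t in ['holder','clip_head','doorway','sight_point','camera','camera_head','focus']:
        for d in env.spot_point(n,t)[:5]:
            p=toworld(c,d['point'])
            if t in('clip_head','doorway') and np.hypot(*(p[:2]-[.517,.126]))>.05: continue
            acc.setdefault((t,n),[]).append(p)
for k,v in sorted(acc.items()): v=np.array(v);print(k,len(v),np.median(v,0),v.std(0))
import pickle;pickle.dump(cs,open('cs.pkl','wb'))
sc=[cs['scene'],cs['top']]
om=[]
for c in sc:
    h=cv2.cvtColor(c['color'],cv2.COLOR_RGB2HSV); 
    m=((h[...,0]<12)&(h[...,1]>170)&(h[...,2]>90)).astype(np.uint8)
    u=proj(c,[.517,.126,.07])[0]; w=np.zeros_like(m);cv2.circle(w,tuple(int(v) for v in u),35,1,-1);om.append(m*w)
    print('orange',om[-1].sum(), 'time',env.get_state()['time'])
for n in ['scene','top']:
    ss={t:env.silhouettes(n,t)[:3] for t in ['camera','camera_head','clip_head','holder']}
    for t,l in ss.items():
        for d in l: ys,xs=np.nonzero(d['pixels']);print(n,t,round(d['conf'],2),len(xs),xs.min(),xs.max(),ys.min(),ys.max())
    pickle.dump(ss,open(f'sil_{n}.pkl','wb'))
o=np.zeros((600,800,3),np.uint8)
for c,(x,y),(X,Y) in [(cs['scene'],(175,200),(0,0)),(cs['top'],(325,140),(400,0))]:
    o[:600,X:X+400]=cv2.resize(c['color'][y:y+150,x:x+100,::-1],(400,600),interpolation=2)
cv2.imwrite('pics/cam.png',o)
E
```

```text
('camera', 'scene') 6 [ 0.7512 -0.0763  0.0002] [0.01   0.0022 0.091 ]
('camera', 'top') 7 [ 0.7497 -0.0676  0.0007] [0.086  0.0825 0.0285]
('camera_head', 'scene') 7 [ 0.727  -0.0814  0.2408] [0.1021 0.1316 0.0897]
('camera_head', 'top') 5 [ 0.7294 -0.0788  0.2391] [0.0017 0.0019 0.0007]
('clip_head', 'scene') 5 [0.5189 0.1255 0.0812] [0.002  0.0015 0.0009]
('clip_head', 'top') 6 [0.5164 0.1259 0.0811] [0.0043 0.0036 0.0147]
('doorway', 'scene') 5 [0.5227 0.1158 0.1202] [0.001  0.0006 0.0013]
('doorway', 'top') 5 [0.5245 0.1148 0.1198] [0.0008 0.0026 0.0006]
('focus', 'top') 1 [0.5141 0.1288 0.0809] [0. 0. 0.]
('holder', 'scene') 5 [ 0.5165  0.1248 -0.0011] [0.0012 0.0011 0.002 ]
('holder', 'top') 4 [ 0.5158  0.1287 -0.0039] [0.0006 0.0014 0.001 ]
('sight_point', 'scene') 2 [0.5095 0.2992 0.0427] [0.0116 0.1702 0.0407]
orange 532 time 5.1
orange 138 time 5.1
scene camera 0.92 3206 187 254 211 347
scene camera 0.48 579 407 428 283 314
scene camera_head 0.82 767 192 229 210 235
scene clip_head 0.78 356 291 308 259 285
scene clip_head 0.66 361 349 365 247 273
scene clip_head 0.6 357 321 337 248 273
scene holder 0.71 1241 338 374 262 306
top camera 0.86 1985 339 385 155 219
top camera 0.45 3486 433 500 271 325
top camera 0.22 1411 148 196 276 310
top camera_head 0.6 617 360 382 158 193
top clip_head 0.67 220 284 299 275 294
top clip_head 0.58 225 285 302 322 338
top clip_head 0.52 168 336 351 267 281
top holder 0.74 638 278 309 272 303
```

View pics/cam.png

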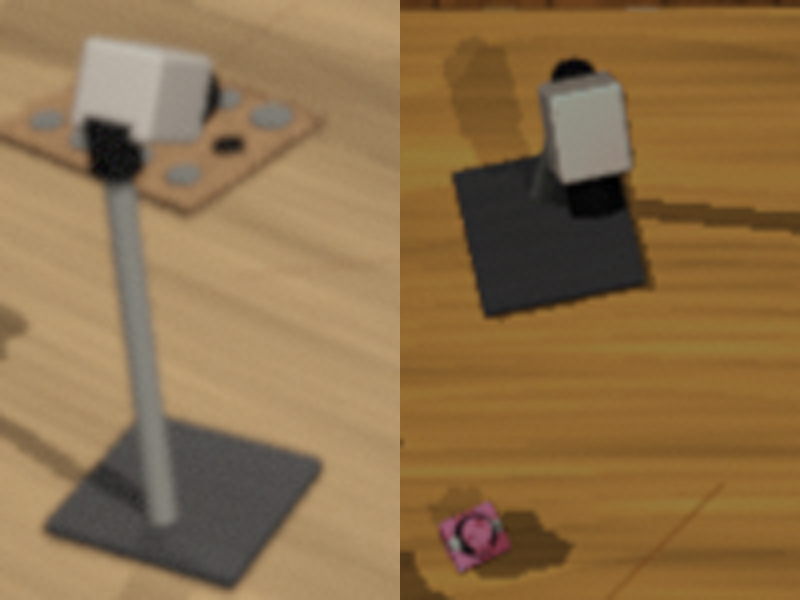

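```bash
python3 - <<'E'
from fit import *
import pickle
cs=pickle.load(open('cs.pkl','rb'));sil={n:pickle.load(open(f'sil_{n}.pkl','rb')) for n in cs}
ns=['scene','top'];sc=[cs[n] for n in ns]
def m(t,i): return [sil[n][t][i[k]]['pixels'].astype(np.float32) for k,n in enumerate(ns)]
th=np.linspace(0,2*np.pi,24,endpoint=False)
cyl=lambda x0,x1,r:np.array([[x,r*np.cos(t),r*np.sin(t)] for x in(x0,x1) for t in th])
tilt=R.from_euler('y',-30,degrees=True)
H=[cyl(0,.026,.017),box(.025,.08,-.0225,.0225,-.0225,.0225)]
head=lambda p:[yawT(p[0],p[1],p[2],tilt.apply(P),.24+(p[3] if len(p)>3 else 0)) for P in H]
# colour masks
hm=[];pm=[]
for c in sc:
    hsv=cv2.cvtColor(c['color'],cv2.COLOR_RGB2HSV).astype(int);
    w=np.zeros((480,640),np.uint8)
    u=proj(c,[.75,-.08,.25])[0];cv2.circle(w,tuple(int(v) for v in u),30,1,-1)
    hm.append(((hsv[...,1]<50)&(hsv[...,2]>130)&(w>0)).astype(np.float32))
    u=proj(c,[.74,-.075,0])[0];w[:]=0;cv2.circle(w,tuple(int(v) for v in u),40,1,-1)
    k=((hsv[...,1]<70)&(hsv[...,2]<75)&(w>0)).astype(np.uint8)
    k=cv2.morphologyEx(k,cv2.MORPH_CLOSE,np.ones((7,7)));n,l,st,_=cv2.connectedComponentsWithStats(k)
    pm.append((l==1+st[1:,4].argmax()).astype(np.float32));print('areas',hm[-1].sum(),pm[-1].sum())
x0=np.array([.728,-.08,.15,0]);st=[.006,.006,.1,.004]
mh=m('camera_head',[0,0])
print('head sil both',fit(sc,mh,head,x0,st))
for k in(0,1): print('head sil',ns[k],fit(sc[k:k+1],mh[k:k+1],head,x0[:3],st[:3]))
hb=lambda p:head(p)[1:]
print('white both',fit(sc,hm,hb,x0,st))
for k in(0,1):print('white',ns[k],fit(sc[k:k+1],hm[k:k+1],hb,x0[:3],st[:3]))
pl=lambda p:[yawT(p[0],p[1],p[2],box(-.055,.055,-.06,.06,0,.008))]
# plate: scene only full; top: mask out head/barrel area
print('plate scene',fit(sc[:1],pm[:1],pl,np.array([.73,-.075,.15]),[.01,.01,.1]))
ug=cv2.dilate(mh[1],np.ones((5,5)));
c=sc[1]
def cost(p): return (np.abs(render(c,pl(p))-pm[1])*(1-ug)).sum()
b=minimize(cost,[.73,-.075,.15],method='Nelder-Mead',options=dict(initial_simplex=np.array([[.73,-.075,.15],[.74,-.075,.15],[.73,-.065,.15],[.73,-.075,.25]])));print('plate top',b.x,b.fun)
mo=m('holder',[0,0])
cl=[sil['scene']['clip_head'][1]['pixels'],sil['top']['clip_head'][0]['pixels']]
mu=[np.maximum(a,b.astype(np.float32)) for a,b in zip(mo,cl)]
# clip: block + tower cylinder-ish
def clip(p): return [yawT(p[0],p[1],p[2],P,.083) for P in (box(-.018,.018,-.02,.02,0,.028),cyl(0,1,1)@np.array([[0,0,.028],[.0105,0,0],[0,.0105,0]])+[0,0,.028],box(0,.014,-.006,.006,.028,.048))]
print('clip',fit(sc,[x.astype(np.float32) for x in cl],clip,np.array([.5175,.1257,-1.04]),[.004,.004,.15]))
def hold(p):return clip([p[0],p[1],-1.04])+[yawT(p[0],p[1],p[2],box(-.032,.032,-.032,.032,.083-p[3],.083)),cyl(0,1,1)@np.array([[0,0,.012],[.045,0,0],[0,.045,0]])+[p[0],p[1],0],cyl(0,1,1)@np.array([[0,0,.06],[p[4],0,0],[0,p[4],0]])+[p[0],p[1],0]]
print('holder',fit(sc,mu,hold,np.array([.5165,.1265,.12,.03,.015]),[.004,.004,.15,.01,.005]))
E
```

```text
areas 673.0 325.0
areas 362.0 1332.0
head sil both (array([ 0.7292, -0.0813,  0.2174, -0.0012]), np.float64(179.3125), np.float32(1384.0))
head sil scene (array([ 0.7303, -0.0813,  0.2444]), np.float64(86.0625), np.float32(767.0))
head sil top (array([ 0.7275, -0.0791,  0.1801]), np.float64(90.0625), np.float32(617.0))
white both (array([ 0.7279, -0.0917,  0.3695, -0.0028]), np.float64(345.4375), np.float32(1035.0))
white scene (array([ 0.7318, -0.0889,  0.3919]), np.float64(109.25), np.float32(673.0))
white top (array([ 0.7265, -0.067 , -0.1394]), np.float64(180.875), np.float32(362.0))
plate scene (array([ 0.7775, -0.0768,  0.2178]), np.float64(1586.8125), np.float32(325.0))
plate top [ 0.7798 -0.0709  0.1993] 75.4375
clip (array([ 0.5169,  0.1289, -1.1115]), np.float64(86.625), np.float32(581.0))
holder (array([0.515 , 0.1283, 0.1398, 0.035 , 0.017 ]), np.float64(180.5), np.float32(2426.0))
```

```bash
python3 - <<'E'
from fit import *
import pickle
cs=pickle.load(open('cs.pkl','rb'));sil={n:pickle.load(open(f'sil_{n}.pkl','rb')) for n in cs}
ns=['scene','top'];sc=[cs[n] for n in ns]
th=np.linspace(0,2*np.pi,24,endpoint=False)
cyl=lambda x0,x1,r:np.array([[x,r*np.cos(t),r*np.sin(t)] for x in(x0,x1) for t in th])
tilt=R.from_euler('y',-30,degrees=True)
H=[cyl(0,.026,.017),box(.025,.08,-.0225,.0225,-.0225,.0225)]
def stand(p):
    x,y,a,dp,dq=p  # lens xy, yaw, plate centre ahead of lens, post ahead of lens
    o=[yawT(x,y,a,tilt.apply(P),.24) for P in H]
    return o+[yawT(x,y,a,box(dp-.055,dp+.055,-.06,.06,0,.008)),yawT(x,y,a,box(dq-.008,dq+.008,-.008,.008,0,.255)),yawT(x,y,a,box(dq-.013,dq+.013,-.013,.013,.24,.268))]
ms=[np.maximum(sil[n]['camera'][0]['pixels'],sil[n]['camera_head'][0]['pixels']).astype(np.float32) for n in ns]
x0=np.array([.728,-.08,.2,.052,.085]);st=[.006,.006,.1,.01,.01]
print(fit(sc,ms,stand,x0,st))
for k in (0,1):
    r=fit(sc[k:k+1],ms[k:k+1],stand,x0,st);print(ns[k],r)
    for a in np.arange(.1,.31,.04):
        f=lambda p:stand([p[0],p[1],a,p[2],p[3]])
        q=fit(sc[k:k+1],ms[k:k+1],f,r[0][[0,1,3,4]],[.004,.004,.006,.006]);print('   ',round(a,2),q[0],q[1])
E
```

```text
(array([ 0.7296, -0.0804,  0.2028,  0.0487,  0.072 ]), np.float64(557.125), np.float32(5238.0))
scene (array([ 0.7302, -0.0815,  0.2035,  0.0488,  0.0713]), np.float64(453.75), np.float32(3253.0))
    0.1 [ 0.7309 -0.0762  0.0469  0.0674] 547.6875
    0.14 [ 0.7312 -0.078   0.0475  0.0676] 494.4375
    0.18 [ 0.73   -0.0805  0.0488  0.0697] 461.5625
    0.22 [ 0.7304 -0.0819  0.0485  0.0713] 459.6875
    0.26 [ 0.7311 -0.0832  0.0485  0.0736] 485.625
    0.3 [ 0.732  -0.0852  0.0478  0.0743] 531.875
top (array([ 0.7265, -0.0802,  0.1994,  0.0511,  0.0735]), np.float64(80.9375), np.float32(1985.0))
    0.1 [ 0.7254 -0.0751  0.0497  0.0745] 143.5625
    0.14 [ 0.7261 -0.0773  0.0498  0.0741] 105.9375
    0.18 [ 0.7262 -0.0792  0.0511  0.0747] 83.6875
    0.22 [ 0.7264 -0.0813  0.0516  0.0734] 86.9375
    0.26 [ 0.727  -0.0825  0.0514  0.0734] 119.5
    0.3 [ 0.7288 -0.0838  0.0503  0.0713] 166.625
```

Emit:
{"fn": "jog_arm", "kwargs": {"steps": [{"travel":[0,0,-5],"delta_rot":[0,0,0],"jaw":7.0},{"travel":[4,-4,-5],"delta_rot":[0,0,-0.1],"jaw":7.0},{"travel":[4,-8,-5],"delta_rot":[0,0,-0.1],"jaw":7.0}]}}

```text
time: 5.75
position: [0.1762, -0.5822, 0.2817]
tcp_rot: [0.002, 0.986, 0.166, 0.001]
wrist_force: [1.4, 1.2, 0.3]
gripper_width: 0.0775
grip_force: 0.0
```

```bash
python3 -c "
from plant import env
s=env.get_state();print(s)"
```

```text
{'time': 5.75, 'q': array([ 1.14286509,  0.27428788,  0.03527612,  1.70511804, -0.01126302,
        1.15855157, -0.05529081]), 'dq': array([-0.23140451, -0.85864989, -0.10061061,  1.17748102,  0.05986526,
       -0.27552869, -0.43430693]), 'tau': array([ 11.6459915 , -64.8741889 ,   9.65894043, -57.27688551,
         0.97874835,   1.72030471,   3.16575006]), 'position': array([ 0.1762431 , -0.58220507,  0.28168061]), 'tcp_rot': array([1.77509618e-03, 9.86068794e-01, 1.66326600e-01, 8.03033074e-04]), 'wrist_force': array([1.43594012, 1.2154249 , 0.31092031]), 'torque': array([ 0.04593601, -0.03365616,  0.00434236]), 'grip_force': 0.0, 'gripper_width': 0.07754501532595252}
```

```bash
cat >> h.py <<'E'
def clipR(yaw,tilt=0): return R.from_euler('z',yaw)*R.from_euler('y',-tilt)
def toolR(c): return c*R.from_euler('z',np.pi)*R.from_euler('x',np.pi)*R.from_euler('z',0) if 0 else c*R.from_matrix(np.array([[-1,0,0],[0,1,0],[0,0,-1.]]))
def go(pos,Rt):
    s=env.get_state();R0=quat(s['tcp_rot'])
    print('q',s['q'].round(2),'travel cm',(R0.inv().apply(np.array(pos)-s['position'])*100).round(2),'rot',(R0.inv()*Rt).as_rotvec().round(3))
E
python3 -c "
from h import *
go([.5165,.127,.25],toolR(clipR(-1.08)))"
```

```text
q [ 1.14  0.27  0.04  1.71 -0.01  1.16 -0.06] travel cm [ 55.4  -55.85   3.01] rot [ 0.004  0.003 -1.727]
```

Emit:
{"fn": "jog_arm", "kwargs": {"steps": [{"travel":[6,-6,0.5],"delta_rot":[0,0,-0.12],"jaw":7.0},{"travel":[28,-28,1.5],"delta_rot":[0,0,-0.8],"jaw":7.0},{"travel":[28,-28,1.5],"delta_rot":[0,0,-0.8],"jaw":7.0},{"travel":[28,-28,1.5],"delta_rot":[0,0,-0.8],"jaw":7.0},{"travel":[55,-55,3],"delta_rot":[0,0,-1.7],"jaw":7.0},{"travel":[55,-55,3],"delta_rot":[0,0,-1.7],"jaw":7.0},{"travel":[55,-55,3],"delta_rot":[0,0,-1.7],"jaw":7.0},{"travel":[55,-55,3],"delta_rot":[0,0,-1.7],"jaw":7.0},{"travel":[55,-55,3],"delta_rot":[0,0,-1.7],"jaw":7.0},{"travel":[55,-55,3],"delta_rot":[0,0,-1.7],"jaw":7.0}]}}

```text
time: 6.58
position: [0.3576, -0.2059, 0.264]
tcp_rot: [0.001, 0.705, 0.71, -0.0]
wrist_force: [1.8, -0.8, 0.2]
gripper_width: 0.0696
grip_force: 0.0
```

```bash
python3 -c "
from h import *
go([.5165,.127,.25],toolR(clipR(-1.08)))"
```

```text
q [ 0.78 -0.03 -0.4   2.09 -0.01  1.08  0.39] travel cm [33.19 16.11  1.38] rot [ 0.     0.001 -0.484]
```

Emit:
{"fn": "jog_arm", "kwargs": {"steps": [{"travel":[33,16,1.4],"delta_rot":[0,0,-0.48],"jaw":7.0},{"travel":[33,16,1.4],"delta_rot":[0,0,-0.48],"jaw":7.0},{"travel":[33,16,1.4],"delta_rot":[0,0,-0.48],"jaw":7.0},{"travel":[33,16,1.4],"delta_rot":[0,0,-0.48],"jaw":7.0},{"travel":[33,16,1.4],"delta_rot":[0,0,-0.48],"jaw":7.0},{"travel":[33,16,1.4],"delta_rot":[0,0,-0.48],"jaw":7.0},{"travel":[33,16,1.4],"delta_rot":[0,0,-0.48],"jaw":7.0},{"travel":[33,16,1.4],"delta_rot":[0,0,-0.48],"jaw":7.0},{"travel":[33,16,1.4],"delta_rot":[0,0,-0.48],"jaw":7.0},{"travel":[33,16,1.4],"delta_rot":[0,0,-0.48],"jaw":7.0}]}}

```text
time: 7.42
position: [0.5182, 0.1288, 0.2497]
tcp_rot: [-0.001, 0.516, 0.857, 0.002]
wrist_force: [-2.1, -0.1, 0.0]
gripper_width: 0.0701
grip_force: 0.0
```

```bash
python3 -c "
from h import *
go([.5165,.127,.25],toolR(clipR(-1.08)))
go([.5165,.127,.111],toolR(clipR(-1.08)))"
```

```text
q [ 0.27  0.25 -0.74  1.86  0.18  1.09 -0.05] travel cm [-0.08 -0.24 -0.03] rot [ 0.002 -0.003 -0.004]
q [ 0.27  0.25 -0.74  1.86  0.18  1.09 -0.05] travel cm [-0.12 -0.26 13.87] rot [ 0.002 -0.003 -0.004]
```

Emit:
{"fn": "jog_arm", "kwargs": {"steps": [{"travel":[-0.1,-0.2,0],"delta_rot":[0,0,0],"jaw":7.0},{"travel":[-0.1,-0.2,4],"delta_rot":[0,0,0],"jaw":7.0},{"travel":[-0.1,-0.2,7],"delta_rot":[0,0,0],"jaw":7.0},{"travel":[-0.1,-0.2,9],"delta_rot":[0,0,0],"jaw":7.0},{"travel":[-0.1,-0.2,9],"delta_rot":[0,0,0],"jaw":7.0},{"travel":[-0.1,-0.2,9],"delta_rot":[0,0,0],"jaw":7.0}]}}

```text
time: 7.92
position: [0.5152, 0.1194, 0.1598]
tcp_rot: [-0.0, 0.519, 0.855, -0.001]
wrist_force: [0.2, 1.2, 1.5]
gripper_width: 0.0698
grip_force: 0.0
```

```bash
python3 - <<'E'
from h import *
go([.5165,.127,.111],toolR(clipR(-1.08)))
o=np.zeros((400,800,3),np.uint8)
for i,(n,P) in enumerate([('scene',[.517,.127,.12]),('top',[.517,.127,.12])]):
    c=cam(n);u=proj(c,P)[0].astype(int);o[:,i*400:i*400+400]=cv2.resize(c['color'][u[1]-40:u[1]+40,u[0]-40:u[0]+40,::-1],(400,400),interpolation=2)
    print(u)
    for t in ['clip_head','doorway']:
        for d in env.spot_point(n,t):
            p=toworld(c,d['point'])
            if np.hypot(*(p[:2]-[.517,.126]))<.04: print(n,t,p,d['conf'])
cv2.imwrite('pics/pre.png',o)
E
```

```text
q [ 0.24  0.35 -0.7   1.97  0.28  0.93 -0.12] travel cm [0.61 0.48 4.88] rot [-0.001 -0.    -0.011]
[357 254]
scene clip_head [0.51856591 0.12465467 0.08304634] 0.67
scene doorway [0.52207307 0.11663039 0.12032383] 0.5
[291 283]
```

View pics/pre.png

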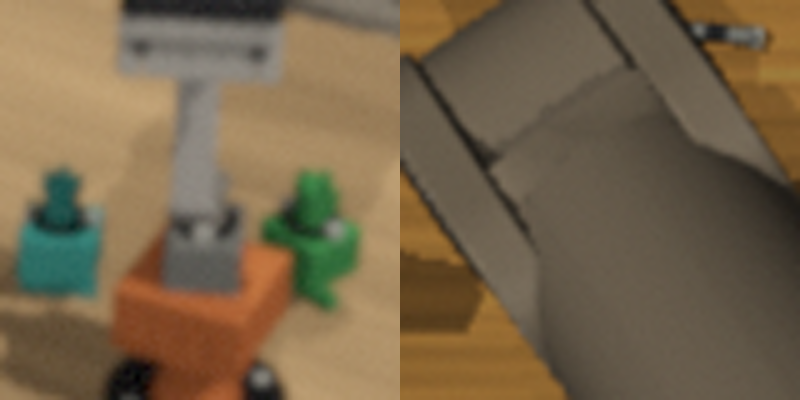

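Emit:
{"fn": "jog_arm", "kwargs": {"steps": [{"travel":[0.6,0.5,0],"delta_rot":[0,0,-0.01],"jaw":7.0},{"travel":[0.6,0.5,0],"delta_rot":[0,0,-0.01],"jaw":7.0},{"travel":[0.6,0.5,0],"delta_rot":[0,0,-0.01],"jaw":7.0},{"travel":[0.6,0.5,0],"delta_rot":[0,0,-0.01],"jaw":7.0}]}}

```text
time: 8.55
position: [0.5173, 0.1284, 0.1598]
tcp_rot: [-0.0, 0.514, 0.858, 0.0]
wrist_force: [-1.0, 0.5, 0.5]
gripper_width: 0.07
grip_force: 0.0
```

```bash
python3 -c "
from h import *
go([.5165,.127,.111],toolR(clipR(-1.08)))"
```

```text
q [ 0.22  0.35 -0.7   1.96  0.28  0.93 -0.13] travel cm [-0.09 -0.13  4.88] rot [ 0.    -0.     0.001]
```

Emit:
{"fn": "jog_arm", "kwargs": {"steps": [{"travel":[-0.1,-0.1,1.5],"delta_rot":[0,0,0],"jaw":7.0},{"travel":[-0.1,-0.1,3],"delta_rot":[0,0,0],"jaw":7.0},{"travel":[-0.1,-0.1,4.2],"delta_rot":[0,0,0],"jaw":7.0},{"travel":[-0.1,-0.1,4.8],"delta_rot":[0,0,0],"jaw":7.0},{"travel":[-0.1,-0.1,4.8],"delta_rot":[0,0,0],"jaw":7.0},{"travel":[-0.1,-0.1,4.8],"delta_rot":[0,0,0],"jaw":7.0}]}}

```text
time: 9.05
position: [0.5168, 0.127, 0.1118]
tcp_rot: [-0.0, 0.514, 0.858, -0.0]
wrist_force: [0.5, 0.9, -0.4]
gripper_width: 0.0703
grip_force: 0.0
```

```bash
python3 -c "
from h import *
go([.5165,.127,.111],toolR(clipR(-1.08)))"
```

```text
q [ 0.19  0.42 -0.67  2.    0.35  0.84 -0.18] travel cm [ 0.01 -0.03  0.08] rot [-0. -0.  0.]
```

Close the jaws.

Emit:
{"fn": "jog_arm", "kwargs": {"steps": [{"travel":[0,0,0],"delta_rot":[0,0,0],"jaw":4.6},{"travel":[0,0,0],"delta_rot":[0,0,0],"jaw":4.2},{"travel":[0,0,0],"delta_rot":[0,0,0],"jaw":3.0},{"travel":[0,0,0],"delta_rot":[0,0,0],"jaw":3.0},{"travel":[0,0,0],"delta_rot":[0,0,0],"jaw":3.0},{"travel":[0,0,0],"delta_rot":[0,0,0],"jaw":3.0},{"travel":[0,0,0],"delta_rot":[0,0,0],"jaw":3.0}]}}

```text
time: 9.63
position: [0.517, 0.1268, 0.112]
tcp_rot: [0.0, 0.514, 0.858, 0.0]
wrist_force: [-1.7, -0.1, 4.6]
gripper_width: 0.04
grip_force: 29.7
```

```bash
python3 -c "
from h import *
s=env.get_state();print(s['wrist_force'],s['torque'],s['gripper_width'],s['grip_force'],s['position'],quat(s['tcp_rot']).as_matrix()[:,1])"
```

```text
[-1.72609616 -0.10006643  4.6301453 ] [-0.29657374  0.1286268   0.02477508] 0.040046521449115295 29.73637282848358 [0.51700296 0.12683487 0.11198084] [8.81910807e-01 4.71416203e-01 3.03512153e-04]
```

Emit:
{"fn": "jog_arm", "kwargs": {"steps": [{"travel":[0,0,0],"delta_rot":[0,0,-0.11],"jaw":3.0},{"travel":[0,0,0],"delta_rot":[0,0,-0.22],"jaw":3.0},{"travel":[0,0,0],"delta_rot":[0,0,-0.33],"jaw":3.0},{"travel":[0,0,0],"delta_rot":[0,0,-0.44],"jaw":3.0},{"travel":[0,0,0],"delta_rot":[0,0,-0.55],"jaw":3.0},{"travel":[0,0,0],"delta_rot":[0,0,-0.66],"jaw":3.0},{"travel":[0,0,0],"delta_rot":[0,0,-0.77],"jaw":3.0},{"travel":[0,0,0],"delta_rot":[0,0,-0.88],"jaw":3.0},{"travel":[0,0,0],"delta_rot":[0,0,-0.98],"jaw":3.0},{"travel":[0,0,0],"delta_rot":[0,0,-1.05],"jaw":3.0}]}}

```text
time: 10.47
position: [0.5172, 0.1269, 0.112]
tcp_rot: [0.0, 0.012, 1.0, 0.0]
wrist_force: [0.2, -0.2, 3.5]
gripper_width: 0.04
grip_force: 29.8
```

Emit:
{"fn": "jog_arm", "kwargs": {"steps": [{"travel":[0,0,0],"delta_rot":[0,0,0],"jaw":3.0},{"travel":[0,0,0],"delta_rot":[0,0,-0.03],"jaw":3.0},{"travel":[0,0,0],"delta_rot":[0,0,-0.05],"jaw":3.0},{"travel":[0,0,0],"delta_rot":[0,0,-0.05],"jaw":3.0}]}}

```text
time: 10.8
position: [0.5172, 0.1269, 0.112]
tcp_rot: [0.0, -0.011, 1.0, 0.0]
wrist_force: [-0.3, 0.2, 5.4]
gripper_width: 0.0398
grip_force: 29.7
```

```bash
cat > st.py <<'E'
from h import *
np.set_printoptions(precision=4,suppress=True)
s=env.get_state();M=quat(s['tcp_rot']).as_matrix();print(s['time'],'F',s['wrist_force'],'M',s['torque'],s['gripper_width'],s['grip_force'],s['position'],'clipyaw',np.arctan2(-M[1,0],-M[0,0]),'toolz',M[:,2],'q',s['q'])
E
python3 st.py
```

```text
10.8 F [-0.3319  0.1963  5.4138] M [ 0.0459 -0.1507  0.0361] 0.03982617773070763 29.73023772239685 [0.5172 0.1269 0.112 ] clipyaw 0.021506590237411617 toolz [ 0.0006  0.0003 -1.    ] q [ 0.3777  0.4938 -0.9194  1.9897  0.5019  0.9005  0.7846]
```

Emit:
{"fn": "jog_arm", "kwargs": {"steps": [{"travel":[0,0,0],"delta_rot":[0,0,-0.02],"jaw":3.0},{"travel":[0,0,0],"delta_rot":[0,0,-0.04],"jaw":3.0},{"travel":[0,0,0],"delta_rot":[0,0,-0.06],"jaw":3.0},{"travel":[0,0,0],"delta_rot":[0,0,-0.08],"jaw":3.0},{"travel":[0,0,0],"delta_rot":[0,0,-0.08],"jaw":3.0}]}}

```text
time: 11.22
position: [0.5172, 0.127, 0.112]
tcp_rot: [0.0, -0.051, 0.999, 0.0]
wrist_force: [-0.6, -0.2, 6.6]
gripper_width: 0.0402
grip_force: 29.7
```

```bash
python3 st.py
```

```text
11.2167 F [-0.6472 -0.1888  6.6293] M [ 0.0555 -0.1054  0.0041] 0.04018972405799462 29.73502367734909 [0.5172 0.127  0.112 ] clipyaw 0.10170489484443998 toolz [ 0.0005  0.0003 -1.    ] q [ 0.3904  0.5011 -0.9375  1.9892  0.5142  0.9064  0.8541]
```

Emit:
{"fn": "jog_arm", "kwargs": {"steps": [{"travel":[0,0,0],"delta_rot":[0,0,-0.015],"jaw":3.0},{"travel":[0,0,0],"delta_rot":[0,0,-0.03],"jaw":3.0},{"travel":[0,0,0],"delta_rot":[0,0,-0.03],"jaw":3.0}]}}

```text
time: 11.47
position: [0.5171, 0.127, 0.112]
tcp_rot: [0.0, -0.066, 0.998, 0.0]
wrist_force: [-0.7, -0.4, 6.4]
gripper_width: 0.04
grip_force: 29.7
```

```bash
python3 st.py
```

```text
11.4667 F [-0.7336 -0.3735  6.3808] M [ 0.0514 -0.1071 -0.0122] 0.04001752219139256 29.7476989030838 [0.5171 0.127  0.112 ] clipyaw 0.131394199821258 toolz [ 0.0006  0.0002 -1.    ] q [ 0.395   0.5038 -0.9442  1.989   0.5189  0.9087  0.8798]
```

Emit:
{"fn": "jog_arm", "kwargs": {"steps": [{"travel":[0,0,0],"delta_rot":[0,0,-0.015],"jaw":3.0},{"travel":[0,0,0],"delta_rot":[0,0,-0.03],"jaw":3.0},{"travel":[0,0,0],"delta_rot":[0,0,-0.03],"jaw":3.0}]}}

```text
time: 11.72
position: [0.5173, 0.1271, 0.112]
tcp_rot: [0.0, -0.081, 0.997, 0.0]
wrist_force: [1.8, 1.4, 5.3]
gripper_width: 0.0399
grip_force: 29.8
```

```bash
python3 st.py
```

```text
11.7167 F [1.8079 1.4363 5.2587] M [ 0.2755 -0.5228 -0.0216] 0.039862018853662404 29.76399689912796 [0.5173 0.1271 0.112 ] clipyaw 0.1613563711339765 toolz [ 0.0008  0.0005 -1.    ] q [ 0.3998  0.5068 -0.951   1.9886  0.5237  0.9107  0.9057]
```

Emit:
{"fn": "jog_arm", "kwargs": {"steps": [{"travel":[0,0,0],"delta_rot":[0,0,-0.015],"jaw":3.0},{"travel":[0,0,0],"delta_rot":[0,0,-0.03],"jaw":3.0},{"travel":[0,0,0],"delta_rot":[0,0,-0.03],"jaw":3.0}]}}

```text
time: 11.97
position: [0.5174, 0.1271, 0.112]
tcp_rot: [0.0, -0.096, 0.995, 0.0]
wrist_force: [4.0, 2.1, 5.0]
gripper_width: 0.0398
grip_force: 30.0
```

```bash
python3 st.py
```

```text
11.9667 F [4.0175 2.108  5.0314] M [ 0.5728 -0.9229 -0.3348] 0.03975955707107119 29.969961047172546 [0.5174 0.1271 0.112 ] clipyaw 0.19165283542532124 toolz [ 0.0009  0.0007 -1.    ] q [ 0.4045  0.5097 -0.9579  1.9883  0.5284  0.9129  0.9321]
```

The stop is felt (Mz −0.33 N m). I ease back slightly and lift straight up.

Emit:
{"fn": "jog_arm", "kwargs": {"steps": [{"travel":[0,0,0],"delta_rot":[0,0,0.015],"jaw":3.0},{"travel":[0,0,0],"delta_rot":[0,0,0.015],"jaw":3.0},{"travel":[0,0,-0.2],"delta_rot":[0,0,0.015],"jaw":3.0},{"travel":[0,0,-0.4],"delta_rot":[0,0,0.015],"jaw":3.0},{"travel":[0,0,-0.4],"delta_rot":[0,0,0.015],"jaw":3.0}]}}

```text
time: 12.38
position: [0.5173, 0.1268, 0.116]
tcp_rot: [0.0, -0.088, 0.996, 0.0]
wrist_force: [3.4, -0.4, 3.5]
gripper_width: 0.0399
grip_force: 29.8
```

```bash
python3 st.py
```

```text
12.3833 F [ 3.3537 -0.3763  3.5035] M [ 0.3737 -1.1659 -0.0681] 0.039931048723086 29.801158905029297 [0.5173 0.1268 0.116 ] clipyaw 0.175739226227238 toolz [ 0.0007  0.0003 -1.    ] q [ 0.4065  0.5029 -0.9587  1.9856  0.5195  0.9184  0.9239]
```

Emit:
{"fn": "jog_arm", "kwargs": {"steps": [{"travel":[0,0,-0.3],"delta_rot":[0,0,0],"jaw":3.0},{"travel":[0,0,-0.6],"delta_rot":[0,0,0],"jaw":3.0},{"travel":[0,0,-0.6],"delta_rot":[0,0,0],"jaw":3.0}]}}

```text
time: 12.63
position: [0.5166, 0.1266, 0.1218]
tcp_rot: [-0.0, -0.088, 0.996, -0.0]
wrist_force: [1.0, 0.8, 1.5]
gripper_width: 0.0402
grip_force: 29.8
```

```bash
python3 st.py
```

```text
12.6333 F [1.0391 0.7602 1.4652] M [ 0.1662 -0.3332 -0.0132] 0.040174888604332964 29.756795167922974 [0.5166 0.1266 0.1218] clipyaw 0.17548267974663367 toolz [-0.0006 -0.0003 -1.    ] q [ 0.413   0.4949 -0.9656  1.9817  0.5094  0.9289  0.9316]
```

Emit:
{"fn": "jog_arm", "kwargs": {"steps": [{"travel":[0,0,-0.8],"delta_rot":[0,0,0],"jaw":3.0},{"travel":[0,0,-2],"delta_rot":[0,0,0],"jaw":3.0},{"travel":[0,0,-3.5],"delta_rot":[0,0,0],"jaw":3.0},{"travel":[0,0,-5.5],"delta_rot":[0,0,0],"jaw":3.0},{"travel":[0,0,-7.5],"delta_rot":[0,0,0],"jaw":3.0},{"travel":[0,0,-8],"delta_rot":[0,0,0],"jaw":3.0},{"travel":[0,0,-8],"delta_rot":[0,0,0],"jaw":3.0},{"travel":[0,0,-8],"delta_rot":[0,0,0],"jaw":3.0}]}}

```text
time: 13.3
position: [0.5168, 0.1265, 0.202]
tcp_rot: [0.0, -0.087, 0.996, -0.0]
wrist_force: [0.3, -0.2, -1.5]
gripper_width: 0.0399
grip_force: 29.7
```

```bash
python3 st.py; cat > tgt.py <<'E'
from h import *
lens=np.array([.7285,-.0805,.240]);yaw=.20;dz=.117-.0  # TCP/clip set below
C=clipR(yaw,np.pi/6)
tcp_in_clip=np.array([0,0,.112-.083])   # at grip: TCP height above clip base
T=lens-C.apply([.124,0,.039])+C.apply(tcp_in_clip)
E
python3 - <<'E'
from tgt import *
print(T); go(T-C.apply([.06,0,0]),toolR(C)); go(T,toolR(C))
acc={}
for n in ['scene','top']:
    c=cam(n)
    for t in ['clip_head','doorway']:
        for d in env.spot_point(n,t):
            p=toworld(c,d['point'])
            if p[2]>.12: print(n,t,p.round(4),round(d['conf'],2))
    if n=='scene':
        u=proj(c,[.52,.127,.2])[0].astype(int);save(c,'lift.png',(u[0]-60,u[1]-60,u[0]+60,u[1]+60),4)
E
```

```text
13.3 F [ 0.2936 -0.2186 -1.5017] M [ 0.0398 -0.0923  0.0124] 0.03992522329299478 29.74816471338272 [0.5168 0.1265 0.202 ] clipyaw 0.17477135872017338 toolz [ 0.0006 -0.0005 -1.    ] q [ 0.4926  0.3948 -1.0434  1.9096  0.3919  1.0593  1.0308]
[ 0.62815378 -0.10084119  0.16933975]
q [ 0.49  0.39 -1.04  1.91  0.39  1.06  1.03] travel cm [ -1.81 -24.45   6.28] rot [-0.007 -0.523 -0.024]
q [ 0.49  0.39 -1.04  1.91  0.39  1.06  1.03] travel cm [ -7.01 -24.32   3.28] rot [-0.007 -0.523 -0.024]
scene clip_head [0.5213 0.1273 0.1716] 0.67
scene doorway [0.5297 0.131  0.2116] 0.61
```

View pics/lift.png

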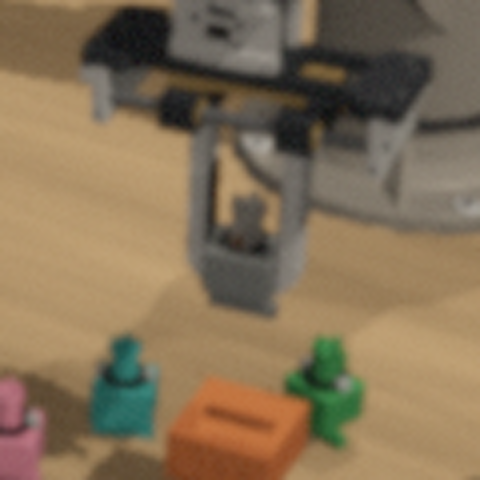

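Emit:
{"fn": "jog_arm", "kwargs": {"steps": [{"travel":[0,-2,0],"delta_rot":[0,-0.05,0],"jaw":3.0},{"travel":[-0.4,-5,1],"delta_rot":[0,-0.12,0],"jaw":3.0},{"travel":[-0.8,-8,2],"delta_rot":[0,-0.2,0],"jaw":3.0},{"travel":[-1.1,-11,3],"delta_rot":[0,-0.28,-0.01],"jaw":3.0},{"travel":[-1.4,-14,4],"delta_rot":[0,-0.36,-0.02],"jaw":3.0},{"travel":[-1.6,-17,5],"delta_rot":[-0.01,-0.44,-0.02],"jaw":3.0},{"travel":[-1.8,-20,6],"delta_rot":[-0.01,-0.5,-0.02],"jaw":3.0},{"travel":[-1.8,-23,6.3],"delta_rot":[-0.007,-0.523,-0.024],"jaw":3.0},{"travel":[-1.8,-24.4,6.3],"delta_rot":[-0.007,-0.523,-0.024],"jaw":3.0},{"travel":[-1.8,-24.4,6.3],"delta_rot":[-0.007,-0.523,-0.024],"jaw":3.0}]}}

```text
time: 14.43
position: [0.5767, -0.1139, 0.1376]
tcp_rot: [0.257, -0.094, 0.962, 0.026]
wrist_force: [-0.4, -0.5, -0.3]
gripper_width: 0.0396
grip_force: 29.7
```

Emit:
{"fn": "jog_arm", "kwargs": {"steps": [{"travel":[0,0,0],"delta_rot":[0,0,0],"jaw":3.0},{"travel":[0,0,0],"delta_rot":[0,0,0],"jaw":3.0},{"travel":[0,0,0],"delta_rot":[0,0,0],"jaw":3.0}]}}

```text
time: 14.68
position: [0.5772, -0.1089, 0.1389]
tcp_rot: [0.257, -0.097, 0.961, 0.026]
wrist_force: [-0.3, 0.4, -1.1]
gripper_width: 0.0403
grip_force: 29.7
```

```bash
python3 st.py;  python3 - <<'E'
from tgt import *
go(T-C.apply([.06,0,0]),toolR(C)); go(T,toolR(C))
E
```

```text
14.6833 F [-0.3197  0.4354 -1.1164] M [-0.022   0.3673  0.0207] 0.04029699416056264 29.748332798480988 [ 0.5772 -0.1089  0.1389] clipyaw 0.20143946417645223 toolz [ 0.4894  0.1005 -0.8662] q [ 1.0542  0.3879 -0.9971  2.2044  0.5753  0.2551  1.4228]
q [ 1.05  0.39 -1.    2.2   0.58  0.26  1.42] travel cm [ 0.02 -0.22 -0.06] rot [ 0.001 -0.     0.001]
q [ 1.05  0.39 -1.    2.2   0.58  0.26  1.42] travel cm [-5.98 -0.23 -0.06] rot [ 0.001 -0.     0.001]
```

Emit:
{"fn": "jog_arm", "kwargs": {"steps": [{"travel":[-1,-0.1,0],"delta_rot":[0,0,0],"jaw":3.0},{"travel":[-2.2,-0.2,0],"delta_rot":[0,0,0],"jaw":3.0},{"travel":[-3.4,-0.2,0],"delta_rot":[0,0,0],"jaw":3.0},{"travel":[-4.6,-0.2,0],"delta_rot":[0,0,0],"jaw":3.0},{"travel":[-5.5,-0.2,0],"delta_rot":[0,0,0],"jaw":3.0},{"travel":[-6,-0.2,0],"delta_rot":[0,0,0],"jaw":3.0},{"travel":[-6,-0.2,0],"delta_rot":[0,0,0],"jaw":3.0},{"travel":[-6,-0.2,0],"delta_rot":[0,0,0],"jaw":3.0},{"travel":[-6,-0.2,0],"delta_rot":[0,0,0],"jaw":3.0}]}}

```text
time: 15.43
position: [0.6279, -0.102, 0.1682]
tcp_rot: [0.257, -0.096, 0.961, 0.026]
wrist_force: [0.9, 0.1, -0.2]
gripper_width: 0.04
grip_force: 29.7
```

```bash
python3 st.py;  python3 - <<'E'
from tgt import *
np.set_printoptions(precision=4,suppress=True)
go(T,toolR(C)); s=env.get_state();Rt=quat(s['tcp_rot']);Cm=Rt*toolR(R.identity()).inv()
print('model doorway',s['position']+Cm.apply([.014,0,.039-.029]))
acc={}
for i in range(8):
  for n in ['scene','top']:
    c=cam(n)
    for t in ['clip_head','doorway','sight_point','camera_head','focus']:
        for d in env.spot_point(n,t)[:6]:
            p=toworld(c,d['point'])
            if p[2]>.1 and np.linalg.norm(p-[.68,-.09,.2])<.12: acc.setdefault((t,n),[]).append(p)
for k,v in sorted(acc.items()): v=np.array(v);print(k,len(v),np.median(v,0),v.std(0))
o=np.zeros((600,800,3),np.uint8)
for i,n in enumerate(['scene','top']):
    c=cam(n);u=proj(c,[.68,-.09,.2])[0].astype(int);o[:,i*400:i*400+400]=cv2.resize(c['color'][u[1]-60:u[1]+60,u[0]-40:u[0]+40,::-1],(400,600),interpolation=2)
cv2.imwrite('pics/pres.png',o)
E
```

```text
15.4333 F [ 0.8622  0.1354 -0.2461] M [-0.102   0.323  -0.0117] 0.03995942227267893 29.74821388721466 [ 0.6279 -0.102   0.1682] clipyaw 0.19935042965717056 toolz [ 0.4888  0.0997 -0.8667] q [ 0.9996  0.4155 -1.005   2.0874  0.5594  0.3567  1.4149]
q [ 1.    0.42 -1.    2.09  0.56  0.36  1.41] travel cm [-0.1   0.11 -0.07] rot [ 0.001 -0.001 -0.001]
model doorway [ 0.6349 -0.1006  0.1839]
('camera_head', 'scene') 8 [ 0.7281 -0.0815  0.2413] [0.0009 0.0012 0.0021]
('camera_head', 'top') 8 [ 0.7302 -0.0783  0.2401] [0.0011 0.0016 0.0015]
('clip_head', 'scene') 9 [ 0.6439 -0.101   0.1433] [0.0261 0.0065 0.0304]
('clip_head', 'top') 8 [ 0.6413 -0.1005  0.1401] [0.0008 0.0005 0.0019]
('doorway', 'scene') 8 [ 0.6342 -0.1004  0.1823] [0.0324 0.0062 0.0207]
('doorway', 'top') 8 [ 0.6368 -0.1001  0.1812] [0.0006 0.0015 0.0009]
('focus', 'scene') 2 [ 0.6805 -0.0912  0.2103] [0.0461 0.0088 0.0299]
('focus', 'top') 2 [ 0.6393 -0.0985  0.1618] [0.0028 0.0005 0.0192]
('sight_point', 'scene') 1 [ 0.6337 -0.1001  0.1848] [0. 0. 0.]
('sight_point', 'top') 1 [ 0.6404 -0.1017  0.1817] [0. 0. 0.]
```

View pics/pres.png

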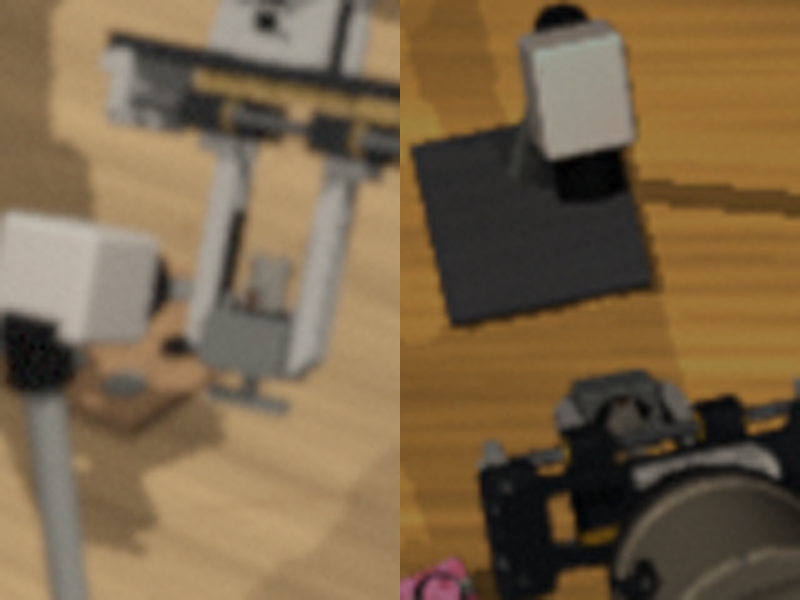

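The clip is gripped squarely with the tower upright. The lens barrel is at about (165,275) in the left half and the tower at (270,285). It is about 2 mm off, so I make the last correction and settle.

Emit:
{"fn": "jog_arm", "kwargs": {"steps": [{"travel":[-0.15,0.15,-0.05],"delta_rot":[0,0,0],"jaw":3.0},{"travel":[-0.15,0.15,-0.05],"delta_rot":[0,0,0],"jaw":3.0},{"travel":[-0.15,0.15,-0.05],"delta_rot":[0,0,0],"jaw":3.0},{"travel":[-0.15,0.15,-0.05],"delta_rot":[0,0,0],"jaw":3.0},{"travel":[-0.15,0.15,-0.05],"delta_rot":[0,0,0],"jaw":3.0},{"travel":[-0.15,0.15,-0.05],"delta_rot":[0,0,0],"jaw":3.0}]}}

```text
time: 20.83
position: [0.6292, -0.1003, 0.1699]
tcp_rot: [0.257, -0.096, 0.961, 0.026]
wrist_force: [-0.9, -1.0, -1.2]
gripper_width: 0.0399
grip_force: 29.7
```

```bash
python3 - <<'E'
from tgt import *
s=env.get_state();Rt=quat(s['tcp_rot']);Cm=Rt*toolR(R.identity()).inv()
D=s['position']+Cm.apply([.014,0,.039-.029]);err=np.array([.6356,-.0989,.185])-D
print(s['time'],'doorway',D,'tool cm',Rt.inv().apply(err)*100,'rot',(Rt.inv()*toolR(C)).as_rotvec(),abs(s['dq']).max())
E
```

```text
20.8333 doorway [ 0.63617165 -0.09890808  0.18551254] tool cm [0.0740036  0.01210617 0.01650151] rot [ 0.00045335 -0.00055571 -0.00047326] 0.002887122045640855
```

Within 1 mm and still. I hand in.

```bash
python3 -c "
from plant import env
print(env.hand_in())"
```

```text
the job is handed in; nothing more can be done
None
```

I turned the grey clip head to its stop, lifted it out, and handed the job in at 20.8 s with it held still at the inspection camera. By my measurements the doorway is within about 1 mm of the focus point, itself known to about 2 mm. The angle is square to within about 1°, and nothing else was touched.

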